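# Balance and hover the bottle carrier

### The job

The aluminium carrier standing in the steel tray holds two look-alike bottles that are filled differently, and its black lifting knob slides along the top rail. Feel where the carrier balances, slide the knob there, lift the carrier by the knob so that it hangs level, and finish while still holding it level and still about 8 cm above the base plate of the empty grey cradle, lined up with the cradle (either way round) and touching nothing but your fingers. Never let it tip steeply, and do not disturb the other things on the bench.

Things in the scene. Friction and masses are not known exactly. Their poses are not given: they have to be found in the camera images.
- carrier: Open aluminium bottle carrier, loose in the tray, frame 300 g. Flat floor 290 (x) x 90 (y) x 6 mm; end plates up to z = 128; round top rail (10 diameter) along x, axis at y = 0, z = 122. With its bottles it balances 10 to 45 mm from the middle, nearer to the heavier bottle. Origin: centre of its underside, z up. Tilted, it rests on the floor's end edge, x = +145 or -145.
- bottle_a: Opaque white bottle, 60 diameter, 100 tall, fixed in the carrier at its x = +100 mm. Weighs 50 to 390 g, unknown; the two differ by 70 to 340 g and which is the heavier must be felt. Origin: centre of its underside.
- bottle_b: The other bottle, the same in looks and range of weight, fixed at the carrier's x = -100 mm. Origin: centre of its underside.
- shoe (a joint): Position in m of the sliding shoe (which carries the knob) along the carrier's +x: 0 at mid rail, stops at -0.060 and +0.060. It stays where it is left; about 3 N along the rail moves it. Shoe and knob weigh 30 g together.
- knob: Lifting knob: black square block 24 x 24 x 40 mm on a neck. Origin: on the rail's axis, where it pivots freely about the carrier's y (up to 0.8 rad); block from z = 28 to 68. A weak spring keeps it upright. Lifted, the carrier hangs from this pivot, 65 to 85 mm above its centre of mass, and tilts heavy end down by about 0.08 rad for each 6 mm between knob and balance point.
- knob_grip (a point): Centre of the knob's square block, 48 mm above its pivot: where to grip it, from above, across either pair of flat sides. Axes as the knob's: x along the rail.
- tray: Fixed shallow stainless tray 334 x 134 mm, floor 4 mm thick, rim 16 mm high; clearance of about 18 mm all round the carrier. Origin: centre of its underside, on the bench; x along its length.
- cradle: Fixed docking cradle: grey base plate 330 (x) x 130 (y) x 12 mm with four steel corner angles up to z = 57; the carrier would fit between them lengthwise. Origin: centre of its underside, on the bench; x along its length.
- eraser: Bystander: white eraser block 42 x 22 x 14 mm. Leave alone. Origin: centre of its underside
- vial: Bystander: small upright amber vial, 24 diameter x 60 tall mm. Leave alone. Origin: centre of its underside
- dish: Bystander: closed clear dish, 50 diameter x 14 tall mm. Leave alone. Origin: centre of its underside
- tape: Bystander: roll of green tape lying flat, 64 diameter x 18 tall mm. Leave alone. Origin: centre of its underside
- beaker: Bystander: glass beaker, 60 diameter x 70 tall mm. Leave alone. Origin: centre of its underside
- pen: Bystander: black pen lying flat, 140 long x 10 thick mm. Leave alone. Origin: middle of its underside
- wash: Bystander: white wash bottle with orange cap, 54 diameter x 130 tall mm. Leave alone. Origin: centre of its underside

How it is judged:
By the outcome, as a careful person would: the job done as asked, in the order asked, and still so for the second after the job is handed in, while the arm keeps its last pose, push and grip.
It also fails if it takes over 72 s, if anything falls off the work surface, if the arm or the gripper's body presses on something with over 40 N, if the wrist force passes 120 N, or if a joint passes its speed limit or range.

### The arm

A 7-joint arm with a two-finger parallel gripper is mounted at the origin on the work surface. World frame = base frame: x ahead of the robot, y to its left, z up, the work surface at z = 0. Lengths are in mm, angles in rad, forces in N, time in s.
With the tool pointing down it reaches from about 425 to 925 mm from the base axis. Payload 6.8 kg.
Tool frame: the origin (TCP) lies between the finger pads, 19 mm behind the fingertips; this is the grasp point; z points along the fingers, y is the line along which they close (so a half turn about z gives the same grasp; the last joint's range is limited). The gripper opens to 88 mm and grips with 3 to 60 N. Pads are 20 mm wide; open, the fingers measure 115 mm over their backs; the gripper's body (75 mm by 178 mm) begins 61 mm behind the grasp point.
Start: joints at [1.091, 0.477, 0.022, 1.555, -0.011, 1.109, -0.083], TCP at [245.233, -628.894, 241.364] pointing down, gripper open.
Joint ranges: [-2.96, 2.96], [-0.34, 2.1], [-1.41, 1.46], [0.24, 2.44], [-1.37, 4.51], [0.17, 1.92], [-2.96, 2.96]. Speed limits (rad/s): [2.39, 2.39, 3.14, 3.14, 3.14, 3.14, 3.14].

### API

Orientations are given as a unit quaternion [x, y, z, w].
In Python, from plant import * gives the robot as it stands.
- The arm moves only by the tool arm_command, never from a script. Its arguments are lists of equal length, an entry for each row: "delta_pos": the shift along the tool's x, y, z in cm, a list of three; "turn": the turn about the tool's z in rad; "fingers": the closure, from -1 (fully open) to 1 (shut). A call has 1 to 12 rows; each row shifts and turns the commanded pose from where the row before left it, along the tool's axes as they then stand; what a row does not reach is not made up. A row lasts 1/10 s, in which the tool goes at most 50 mm and 8.59 degrees, less where a joint would pass 70% of its speed; a pose out of reach is approached as far as the arm can. A call with a gripper value outside its range is refused whole. The fingers move at their own pace and stop on an object; "force" is the grip in N (left out, the last holds). Time passes only in rows, so rows that do not move let the fingers close. It gives the time, the measured TCP pose, the force, the opening and the grip force at its end, in the units of the state.
- read_state(): the state, without advancing time (a new reading comes with each control period).
- read_camera(name): name is "side" or "top"; returns a dict with "frame" (384x512x3 uint8, red, green, blue), "mtx" (3x3 intrinsics, pixels), "k1" (the pictures are not rectified: a ray, as slopes to the right and down, at radius r is drawn at 1 + k1 r^2 times it, then the intrinsics apply), "pose" (4x4, takes a point from camera to world coordinates). Camera axes: x right, y up, looking along -z (the intrinsics and any distortion apply to the point x, -y, -z); pixel columns grow to the right and rows downward; lengths in mm; the calibration is good to about 2 mm. A picture is of the moment at which its call begins. There is no depth.
- job_done(): hands the job in; it is judged then, once.
Trained networks look in a picture, given as the dict that the camera call returned (one of the last four; its "shot" number tells which), for a name from the list of things; names that differ only in an ending like _2 or _b are one class to them, and where a whole thing is asked for, a point or a joint stands for the part that bears it (a point fixed in the world has none). Each returns a list of dicts, best first, with "conf" (0 to 1); they miss things now and then, are a little off and sometimes report something else, mostly with a low value. They report only what shows in the picture. A call takes as long as a camera call.
- outline_of(picture, label): "pixels" (384x512 bool, what is visible of it) and "pixel" ([column, row] in pixels, amid what is visible of it).
The state is a dict: "t": time; "joint_pos": joint angles; "qvel": joint speeds; "effort": joint torques, N m; "position": TCP position; "tcp_rot": TCP orientation; "ft_force": force on the tool from outside, world axes, zero at the start; "moment": the same for the moment, N m; "grip_width": finger opening in mm; "gripper_force": force on a finger pad.
Only numpy, scipy, OpenCV 4.12 (cv2) and the standard library are available. Lean on these libraries where they do the work, as an engineer would, in place of code of your own. Each camera call takes 0.05 s, during which the arm holds its last target. There are 200 camera calls.

## Working session

There is one attempt and no reset: what is moved stays moved. The work goes in short steps, Python scripts to look and compute and a tool call to move; the robot and the scene stay as the last step left them, time stands still between calls to the robot, and variables do not carry over. Pictures are saved under pics/ and viewed, at most 10 in all, crops included, and the job is handed in when it is done.

Besides the shell and the picture viewer there is one more tool, called after "Request:" in YAML: its name, and indented under it one key for each argument. arm_command: Moves the arm, as the interface text tells. Its arguments: {"type":"object","properties":{"delta_pos":{"type":"array"},"turn":{"type":"array"},"fingers":{"type":"array"},"force":{"type":"number"}},"required":["delta_pos","turn","fingers"]}

```bash
ls; mkdir -p pics; cat > h.py <<'E'
from plant import *
import numpy as np, cv2
from scipy.spatial.transform import Rotation as R
def ray(p,px):
    K=p["mtx"];u=(np.array(px,float)-[K[0,2],K[1,2]])/[K[0,0],K[1,1]]
    s=u.copy()
    for _ in range(20): s=u/(1+p["k1"]*(s@s))
    T=np.array(p["pose"]);return T[:3,3],T[:3,:3]@np.array([s[0],-s[1],-1.])
def at_z(p,px,z):
    o,d=ray(p,px);return o+d*(z-o[2])/d[2]
def proj(p,X):
    T=np.array(p["pose"]);c=T[:3,:3].T@(np.array(X,float)-T[:3,3]);s=np.array([c[0],-c[1]])/-c[2]
    s=s*(1+p["k1"]*(s@s));K=p["mtx"];return s*[K[0,0],K[1,1]]+[K[0,2],K[1,2]]
def tri(p,a,q,b):
    o1,d1=ray(p,a);o2,d2=ray(q,b);A=np.c_[d1,-d2];t=np.linalg.lstsq(A,o2-o1,rcond=None)[0]
    x,y=o1+t[0]*d1,o2+t[1]*d2;return (x+y)/2,np.linalg.norm(x-y)
def save(p,n): cv2.imwrite(f"pics/{n}.png",cv2.cvtColor(p["frame"],cv2.COLOR_RGB2BGR))
E
python3 - <<'E'
from h import *
np.set_printoptions(precision=1,suppress=True)
P={n:read_camera(n) for n in("top","side")}
for n,p in P.items():
    save(p,n+"0");print(n,p["pose"][:3,3] if 0 else np.array(p["pose"])[:3,3])
s=read_state();print(s["t"],s["position"],s["tcp_rot"],s["ft_force"],s["grip_width"])
for l in["carrier","knob","tray","cradle","bottle_a","eraser","vial","dish","tape","beaker","pen","wash"]:
    for n,p in P.items():
        for o in outline_of(p,l)[:2]:
            m=o["pixels"].astype(np.uint8);pt=cv2.findNonZero(m)
            r=cv2.minAreaRect(pt) if pt is not None else None
            print(l,n,round(o["conf"],2),np.round(o["pixel"]),m.sum(),r and np.round(cv2.boxPoints(r)).tolist())
E
```

```text
pics
top [ 274.1    4.1 1609.7]
side [358.4 933.6 770.6]
0.1 [ 245.  -628.4  240.5] [ 1.   0.2 -0.  -0. ] [ 0.6  0.2 -0.1] 87.95891231256884
carrier top 0.61 [357. 231.] 2605 [[308.0, 227.0], [319.0, 199.0], [407.0, 236.0], [396.0, 263.0]]
carrier top 0.51 [344. 243.] 1548 [[300.0, 230.0], [316.0, 192.0], [410.0, 230.0], [395.0, 268.0]]
knob top 0.64 [380. 232.] 72 [[375.0, 226.0], [384.0, 226.0], [384.0, 234.0], [375.0, 234.0]]
knob side 0.5 [305. 130.] 92 [[303.0, 138.0], [303.0, 124.0], [311.0, 124.0], [311.0, 138.0]]
knob side 0.47 [298. 224.] 76 [[291.0, 220.0], [303.0, 220.0], [303.0, 226.0], [291.0, 226.0]]
tray top 0.82 [355. 216.] 1385 [[300.0, 230.0], [316.0, 191.0], [410.0, 230.0], [394.0, 268.0]]
tray top 0.44 [379. 231.] 59 [[376.0, 226.0], [384.0, 226.0], [384.0, 233.0], [376.0, 233.0]]
tray side 0.66 [303. 185.] 471 [[261.0, 186.0], [310.0, 137.0], [333.0, 159.0], [284.0, 209.0]]
cradle top 0.6 [178. 196.] 3789 [[151.0, 243.0], [164.0, 145.0], [204.0, 150.0], [191.0, 248.0]]
bottle_a top 0.81 [329. 216.] 276 [[315.0, 217.0], [329.0, 202.0], [342.0, 215.0], [328.0, 230.
[... 1030 characters left out ...]
20.0], [337.0, 147.0], [284.0, 201.0]]
beaker top 0.68 [100. 208.] 313 [[88.0, 207.0], [100.0, 195.0], [115.0, 210.0], [103.0, 222.0]]
beaker side 0.57 [237. 362.] 912 [[217.0, 345.0], [244.0, 339.0], [252.0, 379.0], [225.0, 385.0]]
pen top 0.49 [102. 208.] 322 [[89.0, 208.0], [101.0, 195.0], [116.0, 210.0], [104.0, 223.0]]
pen top 0.49 [ 96. 233.] 322 [[83.0, 239.0], [88.0, 223.0], [111.0, 231.0], [106.0, 246.0]]
wash top 0.69 [ 97. 236.] 345 [[82.0, 238.0], [89.0, 222.0], [111.0, 232.0], [105.0, 247.0]]
wash top 0.61 [410. 237.] 80 [[413.0, 255.0], [416.0, 221.0], [419.0, 221.0], [415.0, 255.0]]
wash side 0.77 [276. 366.] 840 [[262.0, 345.0], [288.0, 345.0], [288.0, 383.0], [262.0, 383.0]]
```

```bash
python3 - <<'E'
import cv2,numpy as np
a=cv2.imread("pics/top0.png")[130:290,70:430];b=cv2.imread("pics/side0.png")[95:235,180:350]
cv2.imwrite("pics/c1.png",cv2.resize(a,None,fx=2.2,fy=2.2,interpolation=2))
cv2.imwrite("pics/c2.png",cv2.resize(b,None,fx=4.,fy=4.,interpolation=2))
E
```

```text
(no output)
```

View pics/c1.png

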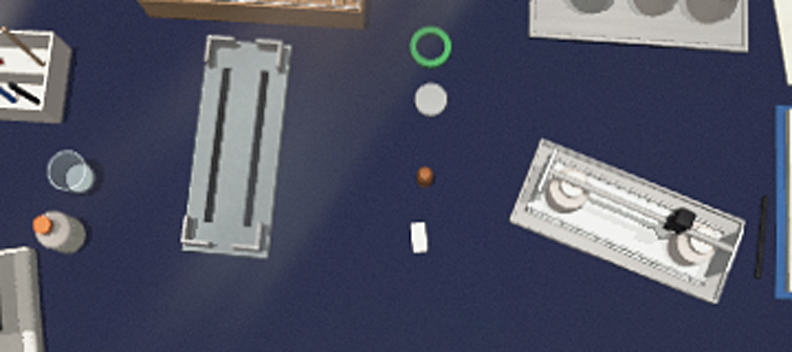

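View pics/c2.png

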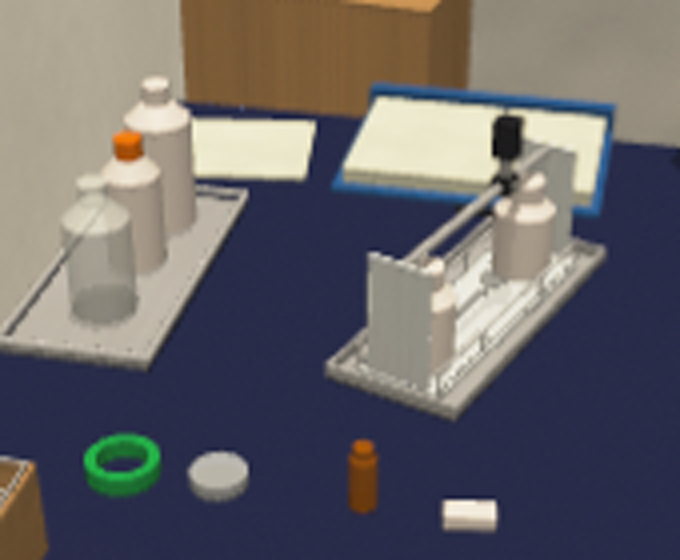

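The top view shows the carrier in the tray (full-frame pixels about 355,230). The knob is near its right end at (379,230), and the cradle is at (178,196). Vial, eraser, dish and tape lie between them. The side view has the knob block at about (307,129).

```bash
python3 - <<'E'
from h import *
np.set_printoptions(precision=1,suppress=True)
p=read_camera("top");q=read_camera("side")
def hull_rect(l,z):
    o=outline_of(p,l)[0];m=o["pixels"].astype(np.uint8)
    pts=cv2.findNonZero(m)[:,0,:];W=np.array([at_z(p,x,z)[:2] for x in pts],np.float32)
    r=cv2.minAreaRect(W);b=cv2.boxPoints(r)
    e=b[1]-b[0];f=b[2]-b[1];e=e if np.linalg.norm(e)>np.linalg.norm(f) else f
    print(l,r[0],r[1],"long axis deg",np.degrees(np.arctan2(e[1],e[0])));return r[0]
hull_rect("tray",14);hull_rect("cradle",12)
k=outline_of(p,"knob")[0];ks=outline_of(q,"knob")[0]
for a in((379.5,230),k["pixel"]):
  for b in((307,129),): print("knob",*tri(p,a,q,b), at_z(p,a,4+122+68))
# bottles
for o in outline_of(p,"bottle_a")[:2]: print("bottle",o["pixel"],at_z(p,o["pixel"],90))
# corners from crop c1 (/2.2+[70,130])
for n,z,L in(("tray",16,[(543,139),(745,222),(716,302),(511,222)]),("cradlebase",12,[(203,38),(293,44),(268,258),(181,250)])):
    print(n,np.array([at_z(p,np.array(c)/2.2+[70,130],z)[:2] for c in L]))
for n,l,z in(("eraser","eraser",7),("vial","vial",50),("tape","tape",9),("dish","dish",9)):
    o=outline_of(p,l); 
    if o: print(n,o[0]["pixel"],at_z(p,o[0]["pixel"],z))
# rail ends from crop: 
print("rail", [at_z(p,np.array(c)/2.2+[70,130],126) for c in((553,172),(735,244))])
E
```

```text
tray (507.3621520996094, -308.09515380859375) (337.3620300292969, 143.66661071777344) long axis deg 71.71056
cradle (583.691162109375, 285.8091735839844) (135.8535919189453, 337.9005126953125) long axis deg -1.8451971Traceback (most recent call last):
  File "<stdin>", line 11, in <module>
IndexError: list index out of range
```

```bash
python3 - <<'E'
from h import *
np.set_printoptions(precision=1,suppress=True)
p=read_camera("top");q=read_camera("side")
for n,P in(("top",p),("side",q)):
    for o in outline_of(P,"knob")[:2]: print(n,o["conf"],o["pixel"],o["pixels"].sum(), np.argwhere(o["pixels"]).mean(0)[::-1])
for a in((379.5,230),):
  for b in((307,129),): print("knob",*tri(p,a,q,b), at_z(p,a,4+122+60))
# dark blob in side
g=q["frame"].max(2).astype(int);m=(g<40);m[:120]=0;m[142:]=0;m[:,:298]=0;m[:,318:]=0
print("dark side",np.argwhere(m).min(0)[::-1],np.argwhere(m).max(0)[::-1])
for o in outline_of(p,"bottle_a")[:2]: print("bottle",o["pixel"],at_z(p,o["pixel"],90))
for n,z,L in(("tray",16,[(543,139),(745,222),(716,302),(511,222)]),("cradlebase",12,[(203,38),(293,44),(268,258),(181,250)])):
    C=np.array([at_z(p,np.array(c)/2.2+[70,130],z)[:2] for c in L]);print(n,C,C.mean(0))
for l,z in(("eraser",7),("vial",50),("tape",9),("dish",9)):
    o=outline_of(p,l)
    if o: print(l,o[0]["pixel"],at_z(p,o[0]["pixel"],z))
print("vial",at_z(p,np.array((426,176))/2.2+[70,130],50))
print("rail", np.array([at_z(p,np.array(c)/2.2+[70,130],126) for c in((553,172),(735,244))]))
s=read_state();print(R.from_quat(s["tcp_rot"]).as_matrix())
E
```

```text
top 0.51 [382.6, 232.5] 93 [379.8 229.7]
knob [ 485.6 -351.3  172.6] 4.0413856841267455 [ 485.6 -348.   186. ]
dark side [303 125] [309 141]
bottle [327.4, 217.0] [ 531.3 -204.6   90. ]
bottle [385.8, 243.3] [ 458.9 -392.9   90. ]
tray [[ 621.7 -176.6]
 [ 513.4 -489.6]
 [ 390.7 -446.4]
 [ 492.7 -134. ]] [ 504.6 -311.6]
cradlebase [[748.9 354.9]
 [747.5 213.6]
 [416.2 222.4]
 [418.8 353.9]] [582.8 286.2]
tape [269.1, 156.6] [739.3 -11.    9. ]
dish [265.6, 174.3] [676.9  -2.9   9. ]
vial [548.   -3.5  50. ]
rail [[ 551.5 -180.   126. ]
 [ 465.  -441.3  126. ]]
[[ 0.9  0.4  0. ]
 [ 0.4 -0.9 -0. ]
 [ 0.   0.  -1. ]]
```

```bash
cat >> h.py <<'E'
def plan(tgt,psi=None):
    s=read_state();M=R.from_quat(s["tcp_rot"]).as_matrix();ps=np.degrees(np.arctan2(M[1,0],M[0,0]))
    a=np.radians(ps if psi is None else psi);d=np.array(tgt)-s["position"]
    X=np.array([[np.cos(a),np.sin(a),0],[np.sin(a),-np.cos(a),0],[0,0,-1]])
    print("psi",round(ps,2),"turn rad",0 if psi is None else round(-np.radians((psi-ps+180)%360-180),3),"tool cm",np.round(X@d/10,2),"pos",np.round(s["position"],1),"tilt",np.round(M[:,2],3))
def ft(n=6):
    F=[];Q=[];Pz=[]
    for _ in range(n):
        s=read_state();F.append(s["ft_force"]);Q.append(s["moment"]);Pz.append(s["position"]);read_camera("side")
    print("t",round(s["t"],2),"F",np.round(np.mean(F,0),2),"sd",np.round(np.std(F,0),2),"M",np.round(np.mean(Q,0),3),"pos",np.round(np.mean(Pz,0),2),"w",round(s["grip_width"],1),"g",round(s["gripper_force"],1),"j7",round(s["joint_pos"][6],2),"j1",round(s["joint_pos"][0],2))
E
python3 -c "
from h import *
plan([486.5,-350.5,240],71.7);ft(5)"
```

```text
psi 21.3 turn rad -0.88 tool cm [34.   14.16  0.14] pos [ 245.3 -628.9  241.4] tilt [ 0. -0. -1.]
t 2.2 F [-0.19 -0.31 -0.38] sd [0.49 0.48 0.61] M [-0.022 -0.001 -0.001] pos [ 245.26 -628.89  241.36] w 87.7 g 0.0 j7 -0.08 j1 1.09
```

Request:
arm_command:
  delta_pos:
    - [0,0,0]
    - [0,0,0]
    - [0,0,0]
    - [0,0,0]
    - [0,0,0]
    - [0,0,0]
    - [0,0,0]
  turn: [-0.125,-0.125,-0.125,-0.125,-0.125,-0.125,-0.13]
  fingers: [-1,-1,-1,-1,-1,-1,-1]

```text
t: 2.95
position: [245.1, -628.9, 241.4]
tcp_rot: [0.809, 0.588, -0.0, 0.0]
ft_force: [-0.0, 0.2, -0.5]
grip_width: 87.9
gripper_force: 0.0
```

Request:
arm_command:
  delta_pos:
    - [3.09,1.29,0]
    - [3.09,1.29,0]
    - [3.09,1.29,0]
    - [3.09,1.29,0]
    - [3.09,1.29,0]
    - [3.09,1.29,0]
    - [3.09,1.29,0]
    - [3.09,1.29,0]
    - [3.09,1.28,0]
    - [3.09,1.28,0]
    - [3.1,1.28,0]
    - [0,0,0]
  turn: [0,0,0,0,0,0,0,0,0,0,0,0]
  fingers: [-1,-1,-1,-1,-1,-1,-1,-1,-1,-1,-1,-1]

```text
t: 4.15
position: [490.3, -345.2, 241.7]
tcp_rot: [0.808, 0.589, 0.002, -0.0]
ft_force: [-0.0, 0.6, 0.5]
grip_width: 87.8
gripper_force: 0.0
```

```bash
python3 -c "
from h import *
plan([486.5,-350.5,174],71.7);ft(4)"
```

```text
psi 72.18 turn rad 0.008 tool cm [-0.62 -0.19  6.77] pos [ 490.3 -345.2  241.7] tilt [ 0.003  0.002 -1.   ]
t 4.3 F [-0.03 -0.29  0.17] sd [0.35 0.65 0.28] M [-0.058 -0.035 -0.002] pos [ 487.74 -348.59  241.52] w 88.0 g 0.0 j7 0.1 j1 0.75
```

Request:
arm_command:
  delta_pos:
    - [0,0,0]
    - [0,0,1.7]
    - [0,0,1.7]
    - [0,0,1.7]
    - [0,0,1.65]
    - [0,0,0]
    - [0,0,0]
  turn: [0,0,0,0,0,0,0]
  fingers: [-1,-1,-1,-1,-1,-1,-1]

```text
t: 5.05
position: [485.9, -351.2, 174.1]
tcp_rot: [0.811, 0.585, -0.0, -0.0]
ft_force: [0.2, -0.3, -0.1]
grip_width: 87.6
gripper_force: 0.0
```

```bash
python3 -c "
from h import *
p=read_camera('top');q=read_camera('side');a=p['frame'][180:290,290:430];b=q['frame'][95:225,240:350]
c=np.hstack([cv2.resize(a,(400,314),interpolation=2),cv2.resize(b,(266,314),interpolation=2)])
cv2.imwrite('pics/g1.png',c[...,::-1]);ft(3)"
```

```text
t 5.25 F [ 0.16  0.17 -0.49] sd [0.11 0.43 0.24] M [-0.054 -0.075 -0.007] pos [ 486.71 -351.07  174.94] w 87.5 g 0.0 j7 0.07 j1 0.74
```

View pics/g1.png

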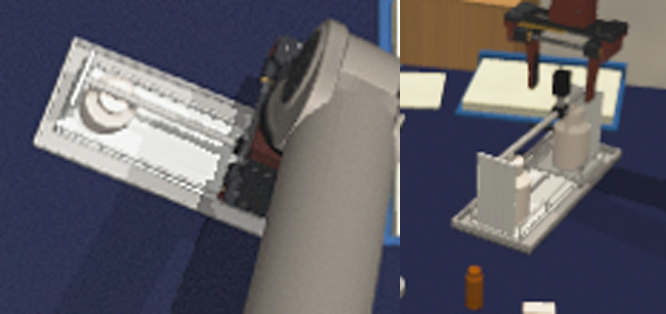

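The fingers straddle the knob in the side view (crop 533 and 592, knob 562). Next I close on it.

Request:
arm_command:
  delta_pos:
    - [0,0,0]
    - [0,0,0]
    - [0,0,0]
    - [0,0,0]
    - [0,0,0]
    - [0,0,0]
    - [0,0,0]
    - [0,0,0]
  turn: [0,0,0,0,0,0,0,0]
  fingers: [1,1,1,1,1,1,1,1]
  force: 30

```text
t: 6.1
position: [486.3, -350.5, 173.8]
tcp_rot: [0.81, 0.586, -0.0, -0.0]
ft_force: [-0.4, -0.2, 0.2]
grip_width: 27.2
gripper_force: 0.0
```

```bash
python3 -c "
from h import *
ft(8)"
```

```text
t 6.45 F [-0.56  0.22  0.08] sd [0.33 0.49 0.37] M [-0.004 -0.053 -0.179] pos [ 486.3  -350.45  173.84] w 24.1 g 29.7 j7 0.07 j1 0.74
```

Request:
arm_command:
  delta_pos:
    - [0,0,-0.2]
    - [0,0,-0.2]
    - [0,0,-0.2]
    - [0,0,-0.2]
    - [0,0,0]
    - [0,0,0]
    - [0,0,0]
  turn: [0,0,0,0,0,0,0]
  fingers: [1,1,1,1,1,1,1]

```text
t: 7.2
position: [486.2, -350.4, 181.8]
tcp_rot: [0.81, 0.586, -0.0, -0.0]
ft_force: [1.2, 0.8, -4.9]
grip_width: 24.0
gripper_force: 29.7
```

```bash
python3 -c "
from h import *
ft(16)"
```

```text
t 7.95 F [ 0.34  1.2  -5.03] sd [0.5  0.43 0.41] M [ 0.275 -0.179 -0.02 ] pos [ 486.27 -350.42  181.8 ] w 24.0 g 29.6 j7 0.07 j1 0.74
```

Request:
arm_command:
  delta_pos:
    - [0,0,0.2]
    - [0,0,0.2]
    - [0,0,0.2]
    - [0,0,0.2]
    - [0,0,0.1]
    - [0,0,0.1]
    - [0,0,0]
    - [0,0,0]
  turn: [0,0,0,0,0,0,0,0]
  fingers: [1,1,1,1,1,1,1,1]

```text
t: 8.8
position: [486.3, -351.2, 173.7]
tcp_rot: [0.811, 0.586, -0.0, 0.001]
ft_force: [-4.9, -1.2, 10.1]
grip_width: 24.2
gripper_force: 29.7
```

```bash
python3 -c "
from h import *
ft(4)"
```

```text
t 8.95 F [-5.32 -1.21  9.84] sd [0.29 0.4  0.42] M [-0.375  1.288  0.041] pos [ 486.34 -351.23  173.71] w 24.2 g 29.7 j7 0.07 j1 0.74
```

Request:
arm_command:
  delta_pos:
    - [0.5,0,0]
    - [0.9,0,0]
    - [0.9,0,0]
    - [0.9,0,0]
    - [0.9,0,0]
    - [0.9,0,0]
    - [0.9,0,0]
    - [0.9,0,0]
    - [0.9,0,0]
    - [0.9,0,0]
    - [0.9,0,0]
    - [0,0,0]
  turn: [0,0,0,0,0,0,0,0,0,0,0,0]
  fingers: [1,1,1,1,1,1,1,1,1,1,1,1]

```text
t: 10.2
position: [518.4, -259.1, 173.8]
tcp_rot: [0.81, 0.587, 0.002, 0.001]
ft_force: [-0.0, 1.0, 6.8]
grip_width: 23.6
gripper_force: 29.7
```

```bash
python3 -c "
from h import *
ft(6)
p=read_camera('top');q=read_camera('side');a=p['frame'][180:290,290:430];b=q['frame'][95:225,240:350]
c=np.hstack([cv2.resize(a,(400,314),interpolation=2),cv2.resize(b,(266,314),interpolation=2)])
cv2.imwrite('pics/g2.png',c[...,::-1])"
```

```text
t 10.45 F [0.16 1.1  6.72] sd [0.3  0.32 0.42] M [ 0.274 -0.049  0.009] pos [ 518.39 -259.08  173.75] w 23.9 g 29.7 j7 -0.1 j1 0.6
```

View pics/g2.png

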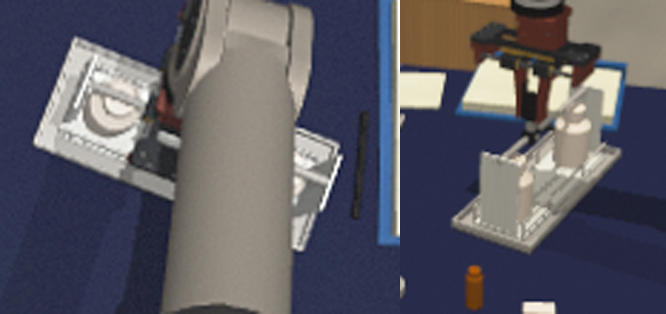

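The knob moved along the rail towards the near plate (crop 530,130), and the carrier barely moved (near plate at crop 482,152). Now on to the stop.

Request:
arm_command:
  delta_pos:
    - [0.3,0,0]
    - [0.3,0,0]
    - [0,0,0]
    - [0,0,0]
  turn: [0,0,0,0]
  fingers: [1,1,1,1]

```text
t: 11.0
position: [519.9, -254.7, 173.7]
tcp_rot: [0.81, 0.586, 0.001, 0.002]
ft_force: [-1.2, -2.3, 5.6]
grip_width: 24.0
gripper_force: 29.7
```

Request:
arm_command:
  delta_pos:
    - [0.2,0,0]
    - [0,0,0]
    - [0,0,0]
  turn: [0,0,0]
  fingers: [1,1,1]

```text
t: 11.3
position: [520.4, -253.1, 173.7]
tcp_rot: [0.81, 0.586, 0.001, 0.002]
ft_force: [0.1, -2.5, 5.8]
grip_width: 23.9
gripper_force: 29.6
```

Request:
arm_command:
  delta_pos:
    - [0.2,0,0]
    - [0,0,0]
    - [0,0,0]
  turn: [0,0,0]
  fingers: [1,1,1]

```text
t: 11.6
position: [521.1, -251.2, 173.8]
tcp_rot: [0.81, 0.586, 0.001, 0.002]
ft_force: [-0.6, -2.5, 4.8]
grip_width: 23.8
gripper_force: 29.6
```

```bash
python3 -c "
from h import *
ft(4)"
```

```text
t 11.75 F [-0.23 -2.21  5.95] sd [0.45 0.28 0.73] M [-0.624  0.102  0.043] pos [ 521.08 -251.25  173.74] w 24.1 g 29.6 j7 -0.12 j1 0.59
```

Request:
arm_command:
  delta_pos:
    - [0.2,0,0]
    - [0,0,0]
    - [0,0,0]
  turn: [0,0,0]
  fingers: [1,1,1]

```text
t: 12.1
position: [521.5, -250.1, 173.7]
tcp_rot: [0.811, 0.585, 0.001, 0.002]
ft_force: [-0.3, -3.4, 5.3]
grip_width: 24.0
gripper_force: 29.9
```

Request:
arm_command:
  delta_pos:
    - [0.2,0,0]
    - [0,0,0]
    - [0,0,0]
  turn: [0,0,0]
  fingers: [1,1,1]

```text
t: 12.4
position: [521.9, -249.0, 173.7]
tcp_rot: [0.811, 0.585, 0.001, 0.002]
ft_force: [-0.7, -5.2, 5.5]
grip_width: 23.9
gripper_force: 29.9
```

Request:
arm_command:
  delta_pos:
    - [0.2,0,0]
    - [0,0,0]
    - [0,0,0]
  turn: [0,0,0]
  fingers: [1,1,1]

```text
t: 12.7
position: [522.2, -247.6, 173.7]
tcp_rot: [0.811, 0.585, 0.0, 0.003]
ft_force: [-2.5, -6.1, 6.0]
grip_width: 24.0
gripper_force: 29.9
```

Request:
arm_command:
  delta_pos:
    - [-0.3,0,0]
    - [0,0,-0.2]
    - [0,0,-0.2]
    - [0,0,-0.2]
    - [0,0,-0.2]
    - [0,0,-0.2]
    - [0,0,0]
    - [0,0,0]
    - [0,0,0]
  turn: [0,0,0,0,0,0,0,0,0]
  fingers: [1,1,1,1,1,1,1,1,1]

```text
t: 13.6
position: [520.2, -247.7, 181.8]
tcp_rot: [0.81, 0.586, 0.0, -0.0]
ft_force: [0.4, 1.4, -6.9]
grip_width: 24.0
gripper_force: 29.9
```

```bash
python3 -c "
from h import *
ft(16)"
```

```text
t 14.35 F [-0.27  0.45 -7.11] sd [0.62 0.53 0.52] M [ 0.091 -0.011 -0.057] pos [ 520.17 -247.85  181.82] w 23.7 g 29.9 j7 -0.12 j1 0.59
```

Request:
arm_command:
  delta_pos:
    - [0,0,0.2]
    - [0,0,0.2]
    - [0,0,0.2]
    - [0,0,0.2]
    - [0,0,0.1]
    - [0,0,0.1]
    - [0,0,0]
  turn: [0,0,0,0,0,0,0]
  fingers: [1,1,1,1,1,1,1]

```text
t: 15.1
position: [520.5, -247.9, 173.7]
tcp_rot: [0.81, 0.586, 0.0, 0.0]
ft_force: [-5.5, 3.0, 8.5]
grip_width: 24.2
gripper_force: 30.0
```

```bash
python3 -c "
from h import *
ft(4)"
```

```text
t 15.25 F [-5.01  3.13  8.74] sd [0.41 0.47 0.56] M [0.639 1.326 0.023] pos [ 520.46 -247.9   173.73] w 23.9 g 30.0 j7 -0.12 j1 0.59
```

Request:
arm_command:
  delta_pos:
    - [-0.4,0,0]
    - [-0.5,0,0]
    - [-0.5,0,0]
    - [-0.4,0,0]
    - [0,0,0]
    - [0,0,0]
  turn: [0,0,0,0,0,0]
  fingers: [1,1,1,1,1,1]

```text
t: 15.9
position: [514.7, -265.0, 173.7]
tcp_rot: [0.81, 0.586, 0.0, 0.0]
ft_force: [-5.3, 2.8, 9.0]
grip_width: 24.0
gripper_force: 30.0
```

```bash
python3 -c "
from h import *
ft(4)"
```

```text
t 16.05 F [-5.22  2.73  9.25] sd [0.45 0.14 0.38] M [0.678 1.298 0.023] pos [ 514.73 -265.03  173.74] w 23.8 g 30.0 j7 -0.09 j1 0.61
```

Request:
arm_command:
  delta_pos:
    - [0,0,-0.2]
    - [0,0,-0.2]
    - [0,0,-0.2]
    - [0,0,-0.2]
    - [0,0,0]
    - [0,0,0]
  turn: [0,0,0,0,0,0]
  fingers: [1,1,1,1,1,1]

```text
t: 16.7
position: [514.5, -265.0, 179.7]
tcp_rot: [0.81, 0.586, -0.0, -0.0]
ft_force: [-0.6, 0.1, -6.6]
grip_width: 23.7
gripper_force: 29.9
```

```bash
python3 -c "
from h import *
ft(8)"
```

```text
t 17.05 F [ 0.03  0.27 -7.85] sd [0.42 0.62 0.67] M [ 0.    -0.065  0.007] pos [ 514.48 -264.99  179.72] w 24.0 g 29.9 j7 -0.09 j1 0.61
```

Request:
arm_command:
  delta_pos:
    - [0,0,-0.2]
    - [0,0,-0.2]
    - [0,0,-0.2]
    - [0,0,0]
    - [0,0,0]
  turn: [0,0,0,0,0]
  fingers: [1,1,1,1,1]

```text
t: 17.6
position: [514.6, -265.0, 186.0]
tcp_rot: [0.81, 0.586, 0.0, 0.0]
ft_force: [-0.6, 0.7, -7.6]
grip_width: 23.6
gripper_force: 29.9
```

```bash
python3 -c "
from h import *
ft(12)
q=read_camera('side');b=q['frame'][95:225,240:350]
cv2.imwrite('pics/g3.png',cv2.resize(b,None,fx=4.5,fy=4.5,interpolation=2)[...,::-1])"
```

```text
t 18.15 F [-0.16  0.03 -7.83] sd [0.45 0.45 0.46] M [-0.041 -0.039 -0.005] pos [ 514.52 -264.99  185.83] w 23.9 g 29.9 j7 -0.08 j1 0.61
```

View pics/g3.png

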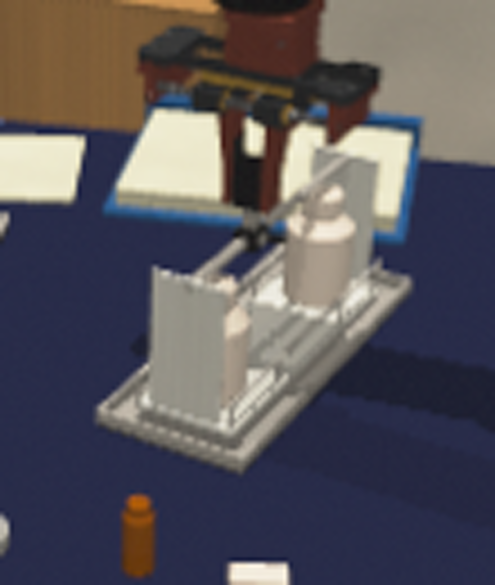

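```bash
cat > tilt.py <<'E'
from h import *
def flow(a,b,box):
    x0,y0,x1,y1=box;k=6
    A=cv2.resize(cv2.cvtColor(a,7)[y0:y1,x0:x1],None,fx=k,fy=k,interpolation=2)
    m=14;B=cv2.resize(cv2.cvtColor(b,7)[y0-m:y1+m,x0-m:x1+m],None,fx=k,fy=k,interpolation=2)
    r=cv2.matchTemplate(B,A,cv2.TM_CCOEFF_NORMED);_,v,_,l=cv2.minMaxLoc(r)
    return np.array(l)/k-m,v
E
python3 - <<'E'
from tilt import *
np.set_printoptions(precision=2,suppress=True)
a=cv2.imread("pics/side0.png")[...,::-1].copy();q=read_camera("side");b=q["frame"];save(q,"lift1")
N=[flow(a,b,B) for B in((268,153,289,172),(268,155,282,180))]
F=[flow(a,b,B) for B in((302,137,320,150),(304,140,318,162),(315,128,327,145))]
print("near",N);print("far",F)
# predicted flows: carrier in tray flat at centre c0,yaw 71.7 -> new pose
s=read_state();ps=np.radians(71.7)
def P(x,y,z,c,yaw,th,zb):
    v=np.array([x,y,z]);
    # rotate about pivot (s=42,z=122): th>0 => +x end up
    piv=np.array([42,0,122]);w=v-piv;w=np.array([w[0]*np.cos(th)-w[2]*np.sin(th),w[1],w[0]*np.sin(th)+w[2]*np.cos(th)])+piv
    return np.array([c[0]+np.cos(yaw)*w[0]-np.sin(yaw)*w[1],c[1]+np.sin(yaw)*w[0]+np.cos(yaw)*w[1],zb+w[2]])
c0=np.array([486.4,-350.6])+46*np.array([np.cos(ps),np.sin(ps)])
c1=np.array(s["position"][:2])-42*np.array([np.cos(ps),np.sin(ps)]);zb=s["position"][2]-48-122
print("zb",zb,c0,c1)
pts={"near":(145,45,120),"far":(-100,0,80)}
f=lambda k,c,y,t,z:proj(q,P(*pts[k],c,y,t,z))
for k in pts: print(k,"dv/dtilt",(f(k,c1,ps,.05,zb)-f(k,c1,ps,0,zb))/.05,"dyaw",(f(k,c1,ps+.05,0,zb)-f(k,c1,ps,0,zb))/.05,"pred0",f(k,c1,ps,0,zb)-f(k,c0,ps,0,4.))
E
```

```text
near [(array([ 1.83, -3.5 ]), 0.9756878614425659), (array([ 2. , -3.5]), 0.9591494202613831)]
far [(array([ 0.33, -1.67]), 0.6210631132125854), (array([ 0.17, -2.  ]), 0.8370609283447266), (array([ 0.  , -1.67]), 0.9362796545028687)]
zb 15.838075766694658 [ 500.84 -306.93] [ 501.37 -304.88]
near dv/dtilt [  1.32 -26.58] dyaw [44.64  4.73] pred0 [-0.11 -2.74]
far dv/dtilt [-7.23 36.41] dyaw [-23.27  -5.65] pred0 [ 0.01 -2.45]
```

Request:
arm_command:
  delta_pos:
    - [0,0,0.2]
    - [0,0,0.2]
    - [0,0,0.2]
    - [0,0,0.2]
    - [0,0,0.2]
    - [0,0,0.2]
    - [0,0,0.2]
    - [0,0,0]
    - [-0.13,0,0]
    - [-0.12,0,0]
    - [0,0,0]
    - [0,0,0]
  turn: [0,0,0,0,0,0,0,0,0,0,0,0]
  fingers: [1,1,1,1,1,1,1,1,1,1,1,1]

```text
t: 19.5
position: [514.3, -266.5, 173.8]
tcp_rot: [0.81, 0.586, 0.0, 0.0]
ft_force: [-5.2, 4.5, 7.5]
grip_width: 23.5
gripper_force: 30.0
```

```bash
python3 -c "
from h import *
ft(4)"
```

```text
t 19.65 F [-5.    4.18  7.06] sd [0.34 0.29 0.29] M [1.024 1.178 0.002] pos [ 514.33 -266.5   173.8 ] w 23.9 g 30.0 j7 -0.09 j1 0.62
```

Request:
arm_command:
  delta_pos:
    - [0,0,-0.3]
    - [0,0,-0.3]
    - [0,0,-0.3]
    - [0,0,-0.3]
    - [0,0,-0.3]
    - [0,0,-0.3]
    - [0,0,-0.3]
    - [0,0,-0.3]
    - [0,0,-0.3]
    - [0,0,0]
    - [0,0,0]
    - [0,0,0]
  turn: [0,0,0,0,0,0,0,0,0,0,0,0]
  fingers: [1,1,1,1,1,1,1,1,1,1,1,1]

```text
t: 20.9
position: [513.6, -267.3, 198.7]
tcp_rot: [0.81, 0.586, -0.0, -0.0]
ft_force: [0.4, 1.0, -7.5]
grip_width: 24.2
gripper_force: 29.9
```

```bash
cat >> tilt.py <<'E'
def P(x,y,z,c,yaw,th,zb,s0=41):
    piv=np.array([s0,0,122]);w=np.array([x,y,z])-piv;w=np.array([w[0]*np.cos(th)-w[2]*np.sin(th),w[1],w[0]*np.sin(th)+w[2]*np.cos(th)])+piv
    return np.array([c[0]+np.cos(yaw)*w[0]-np.sin(yaw)*w[1],c[1]+np.sin(yaw)*w[0]+np.cos(yaw)*w[1],zb+w[2]])
def measure():
    a=cv2.imread("pics/side0.png")[...,::-1].copy();q=read_camera("side");b=q["frame"]
    N=[flow(a,b,B) for B in((268,153,289,172),(268,155,282,180))];F=[flow(a,b,B) for B in((304,140,318,162),(315,128,327,145))]
    s=read_state();ps=np.radians(71.7);u=np.array([np.cos(ps),np.sin(ps)])
    c0=np.array([486.4,-350.6])+46*u;c1=np.array(s["position"][:2])-41*u;zb=s["position"][2]-170
    pts={"near":(145,45,120),"far":(-100,0,80)};f=lambda k,c,y,t,z:proj(q,P(*pts[k],c,y,t,z))
    d=lambda *A:f("near",*A)-f("far",*A)
    obs=np.mean([x[0] for x in N],0)-np.mean([x[0] for x in F],0)
    base=d(c1,ps,0,zb);r=obs-(base-d(c0,ps,0,4.))
    J=np.c_[(d(c1,ps,.02,zb)-base)/.02,(d(c1,ps+.02,0,zb)-base)/.02]
    print("N",N,"F",F,"tilt,yaw",np.linalg.solve(J,r))
E
python3 -c "
from tilt import *
ft(8);measure();measure()"
```

```text
t 21.25 F [ 0.28  0.13 -7.84] sd [0.39 0.49 0.34] M [-0.041 -0.059 -0.005] pos [ 513.69 -267.34  198.72] w 23.8 g 29.9 j7 -0.07 j1 0.62
N [(array([ 2. , -6.5]), 0.9717276692390442), (array([ 2.16666667, -6.16666667]), 0.9439798593521118)] F [(array([ 0.83333333, -6.        ]), 0.7592340111732483), (array([ 0.5       , -4.66666667]), 0.7176780700683594)] tilt,yaw [0.00803447 0.02174333]
N [(array([ 2. , -6.5]), 0.9713939428329468), (array([ 2.16666667, -6.16666667]), 0.9450177550315857)] F [(array([ 0.83333333, -6.        ]), 0.7602162957191467), (array([ 0.5       , -4.66666667]), 0.7104731202125549)] tilt,yaw [0.00802662 0.02174456]
```

Request:
arm_command:
  delta_pos:
    - [0,0,-0.4]
    - [0,0,-0.8]
    - [0,0,-1.0]
    - [0,0,-1.2]
    - [0,0,-1.2]
    - [0,0,-1.2]
    - [0,0,-1.0]
    - [0,0,-1.0]
    - [0,0,-0.8]
    - [0,0,-0.4]
    - [0,0,0]
    - [0,0,0]
  turn: [0,0,0,0,0,0,0,0,0,0,0,0]
  fingers: [1,1,1,1,1,1,1,1,1,1,1,1]

```text
t: 22.6
position: [513.5, -267.3, 288.4]
tcp_rot: [0.81, 0.586, -0.0, -0.0]
ft_force: [-0.3, 0.3, -7.8]
grip_width: 23.9
gripper_force: 29.9
```

```bash
python3 -c "
from h import *
np.set_printoptions(precision=0,suppress=True)
p=read_camera('top');ft(4)
for c in((530,38),(745,50),(590,10),(140,8),(365,25)):
  X=np.array(c)/2.2+[70,130];print(c,at_z(p,X,20),at_z(p,X,100))
c=np.array([583.2,286.0]);a=np.radians(178.2)
plan([*(c+41*np.array([np.cos(a),np.sin(a)])),262],178.2)"
```

```text
t 22.8 F [ 0. -0. -8.] sd [0. 1. 0.] M [-0. -0. -0.] pos [ 513. -267.  288.] w 24.0 g 29.9 j7 -0.04 j1 0.63
(530, 38) [ 778. -150.   20.] [ 753. -142.  100.]
(745, 50) [ 783. -489.   20.] [ 758. -464.  100.]
(590, 10) [ 830. -242.   20.] [ 802. -230.  100.]
(140, 8) [790. 459.  20.] [764. 436. 100.]
(365, 25) [782. 104.  20.] [757.  99. 100.]
psi 71.72 turn rad -1.858 tool cm [-1. 56.  3.] pos [ 514. -267.  288.] tilt [-0.  0. -1.]
```

Request:
arm_command:
  delta_pos:
    - [0,0,0]
    - [0,0,0]
    - [0,0,0]
    - [0,0,0]
    - [0,0,0]
    - [0,0,0]
    - [0,0,0]
    - [0,0,0]
    - [0,0,0]
    - [0,0,0]
    - [0,0,0]
    - [0,0,0]
  turn: [-0.04,-0.07,-0.1,-0.11,-0.11,-0.11,-0.11,-0.11,-0.11,-0.11,-0.11,-0.11]
  fingers: [1,1,1,1,1,1,1,1,1,1,1,1]

```text
t: 24.05
position: [513.6, -267.4, 288.7]
tcp_rot: [0.336, 0.942, -0.0, -0.0]
ft_force: [-0.5, -0.1, -8.0]
grip_width: 23.5
gripper_force: 29.9
```

Request:
arm_command:
  delta_pos:
    - [0,0,0]
    - [0,0,0]
    - [0,0,0]
    - [0,0,0]
    - [0,0,0]
    - [0,0,0]
    - [0,0,0]
    - [0,0,0]
    - [0,0,0]
    - [0,0,0]
    - [0,0,0]
  turn: [-0.11,-0.11,-0.11,-0.11,-0.09,-0.06,-0.04,-0.028,0,0,0]
  fingers: [1,1,1,1,1,1,1,1,1,1,1]

```text
t: 25.15
position: [513.8, -267.4, 288.8]
tcp_rot: [0.016, 1.0, -0.0, -0.0]
ft_force: [-0.9, 0.0, -8.1]
grip_width: 23.8
gripper_force: 29.9
```

```bash
python3 -c "
from h import *
ft(3)
c=np.array([583.2,286.0]);a=np.radians(178.2)
plan([*(c+41*np.array([np.cos(a),np.sin(a)])),262],178.2)
q=read_camera('side');b=q['frame'][85:225,220:360]
cv2.imwrite('pics/g4.png',cv2.resize(b,None,fx=4,fy=4,interpolation=2)[...,::-1])"
```

```text
t 25.25 F [-0.37 -0.03 -7.52] sd [0.34 0.31 0.39] M [ 0.061 -0.136 -0.031] pos [ 513.77 -267.39  288.87] w 23.9 g 29.9 j7 1.72 j1 0.88
psi 178.16 turn rad -0.001 tool cm [-1.1  55.52  2.69] pos [ 513.8 -267.3  288.9] tilt [ 0. -0. -1.]
```

View pics/g4.png

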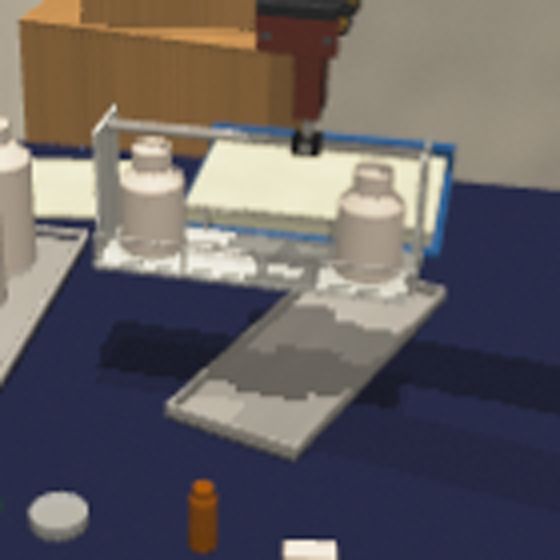

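The carrier hangs broadside and clear of the tray. The rail runs from crop (110,122) to (430,152), so I'll compare that slope with the projection of a level rail.

```bash
python3 - <<'E'
from tilt import *
np.set_printoptions(precision=1,suppress=True)
q=read_camera("side");s=read_state();ps=np.radians(178.2);u=np.array([np.cos(ps),np.sin(ps)])
c=np.array(s["position"][:2])-41*u;zb=s["position"][2]-170
for th in(-.05,0,.05):
    print(th,[ (proj(q,P(*v,c,ps,th,zb))-[220,85])*4 for v in((-145,0,122),(145,0,122),(-145,-45,0),(145,-45,0),(-100,0,105),(100,0,105))])
E
```

```text
-0.05 [array([100.9, 111.2]), array([425.3, 158.8]), array([ 84.2, 254.3]), array([400.2, 306.9]), array([148.8, 135.8]), array([371., 169.])]
0 [array([100.9, 120.9]), array([426. , 153.2]), array([ 90.7, 264.2]), array([407.7, 302.8]), array([149.6, 143.2]), array([372.2, 166. ])]
0.05 [array([101.5, 130.5]), array([426.4, 147.6]), array([ 97.6, 273.8]), array([415.1, 298.3]), array([150.8, 150.6]), array([373.4, 162.9])]
```

Request:
arm_command:
  delta_pos:
    - [-0.05,0.5,0]
    - [-0.05,1.2,0]
    - [-0.05,2.0,0]
    - [-0.05,2.6,0]
    - [-0.05,2.86,0]
    - [-0.05,2.86,0]
    - [-0.05,2.86,0]
    - [-0.05,2.86,0]
    - [-0.05,2.86,0]
    - [-0.05,2.86,0]
    - [-0.05,2.86,0]
    - [-0.05,2.86,0]
  turn: [0,0,0,0,0,0,0,0,0,0,0,0]
  fingers: [1,1,1,1,1,1,1,1,1,1,1,1]

```text
t: 26.6
position: [528.5, 26.5, 289.1]
tcp_rot: [0.015, 1.0, 0.0, 0.0]
ft_force: [0.7, 0.1, -7.3]
grip_width: 24.3
gripper_force: 29.9
```

Request:
arm_command:
  delta_pos:
    - [-0.05,2.86,0]
    - [-0.05,2.86,0]
    - [-0.05,2.86,0]
    - [-0.05,2.86,0]
    - [-0.05,2.86,0]
    - [-0.05,2.86,0]
    - [-0.05,2.86,0]
    - [-0.05,2.6,0]
    - [-0.05,2.0,0]
    - [-0.05,1.2,0]
    - [0,0.5,0]
    - [0,0,0]
  turn: [0,0,0,0,0,0,0,0,0,0,0,0]
  fingers: [1,1,1,1,1,1,1,1,1,1,1,1]

```text
t: 27.8
position: [542.1, 287.4, 288.8]
tcp_rot: [0.016, 1.0, -0.0, -0.0]
ft_force: [0.0, -1.8, -6.7]
grip_width: 23.6
gripper_force: 29.9
```

```bash
python3 -c "
from h import *
ft(4)
c=np.array([583.2,286.0]);a=np.radians(178.2)
plan([*(c+41*np.array([np.cos(a),np.sin(a)])),262],178.2)
q=read_camera('side');p=read_camera('top');save(q,'s5');save(p,'t5')
o=outline_of(p,'carrier')+outline_of(q,'carrier')
print([(x['conf'],x['pixel']) for x in o]); print(proj(q,[542,287,262]))"
```

```text
t 27.95 F [ 0.09 -0.73 -7.77] sd [0.54 1.04 0.84] M [-0.067 -0.112  0.03 ] pos [542.47 286.18 288.7 ] w 23.7 g 29.9 j7 0.66 j1 0.01
psi 178.07 turn rad -0.002 tool cm [0.06 0.17 2.67] pos [542.8 285.5 288.7] tilt [ 0.    -0.001 -1.   ]
[(0.94, [176.4, 157.7]), (0.57, [231.0, 241.9])]
[247.93421148 208.56765976]
```

Request:
arm_command:
  delta_pos:
    - [0,0,0.2]
    - [0,0,0.4]
    - [0.05,0.05,0.5]
    - [0,0.05,0.5]
    - [0,0,0.5]
    - [0,0,0.37]
    - [0,0,0.2]
    - [0,0,0]
    - [0,0,0]
    - [0,0,0]
    - [0,0,0]
    - [0,0,0]
  turn: [0,0,0,0,0,0,0,0,0,0,0,0]
  fingers: [1,1,1,1,1,1,1,1,1,1,1,1]

```text
t: 29.4
position: [542.0, 288.0, 262.3]
tcp_rot: [0.016, 1.0, 0.0, 0.0]
ft_force: [-0.9, 0.3, -8.3]
grip_width: 23.7
gripper_force: 29.9
```

```bash
python3 - <<'E'
from tilt import *
np.set_printoptions(precision=1,suppress=True)
ft(6)
q=read_camera("side");p=read_camera("top");s=read_state()
t0=cv2.imread("pics/top0.png");g=cv2.cvtColor(t0,6).astype(float)
# cradle: brighter than navy; row-wise edge fit inside window
hsv=cv2.cvtColor(t0,cv2.COLOR_BGR2HSV);m=((hsv[...,2]>95)&(hsv[...,1]<90)).astype(np.uint8)
m[:,:148]=0;m[:,208:]=0;m[:145]=0;m[252:]=0
m=cv2.morphologyEx(m,cv2.MORPH_CLOSE,np.ones((9,9)));n,l,st,_=cv2.connectedComponentsWithStats(m);i=1+st[1:,4].argmax()
pts=cv2.findNonZero((l==i).astype(np.uint8))[:,0];W=np.array([at_z(p,x,12)[:2] for x in pts],np.float32);r=cv2.minAreaRect(W);print("cradle",r)
L=[];Rr=[]
for y in range(160,235):
    xs=pts[pts[:,1]==y,0];L.append(at_z(p,(xs.min()-.5,y),12)[:2]);Rr.append(at_z(p,(xs.max()+.5,y),12)[:2])
for E in(L,Rr):
    f=np.polyfit(*np.array(E).T,1);print("edge deg",np.degrees(np.arctan(f[0])),"y at x=583",np.polyval(f,583))
ps=np.radians(178.2);u=np.array([np.cos(ps),np.sin(ps)]);c=np.array(s["position"][:2])-41*u;zb=s["position"][2]-170
x0,y0,k=160,150,4.5
for th in(-.03,0,.03): print(th,[(proj(q,P(*v,c,ps,th,zb))-[x0,y0])*k for v in((-145,0,122),(145,0,122),(-145,-45,0),(145,-45,0),(-100,0,105),(100,0,105))])
b=q["frame"][y0:y0+130,x0:x0+170];cv2.imwrite("pics/g6.png",cv2.resize(b,None,fx=k,fy=k,interpolation=2)[...,::-1])
E
```

```text
t 29.65 F [ 0.  -0.2 -7.6] sd [0.6 0.3 0.4] M [ 0.1 -0.1 -0. ] pos [542.  288.  262.2] w 23.9 g 29.9 j7 0.65 j1 -0.0
cradle ((586.9458618164062, 287.2436828613281), (135.6334228515625, 340.3077697753906), 88.74618530273438)
edge deg -1.0175468575081938 y at x=583 352.7497146107136
edge deg -1.110148013678373 y at x=583 219.72555101812583
-0.03 [array([ 68.9, 275. ]), array([595.5, 376.1]), array([ 58.6, 492.5]), array([562.4, 604.6]), array([148.1, 314.5]), array([507.4, 384.7])]
0 [array([ 70.2, 283.1]), array([595.8, 371.5]), array([ 65.7, 500.8]), array([569.5, 602. ]), array([149.8, 320.7]), array([508.5, 382.3])]
0.03 [array([ 71.7, 291.2]), array([596. , 366.7]), array([ 73.1, 509. ]), array([576.5, 599.2]), array([151.6, 326.9]), array([509.4, 379.8])]
```

View pics/g6.png

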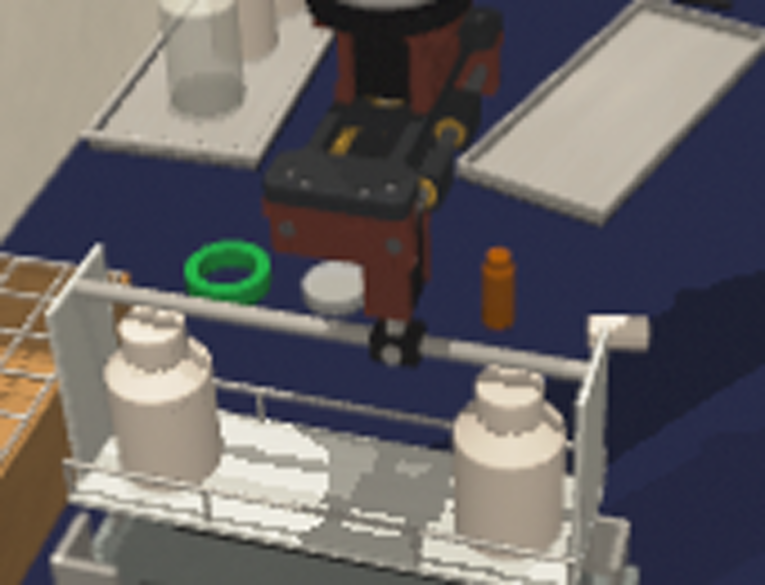

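The carrier hangs level over the cradle: the rail runs from crop (80,287) to (585,370), slope 0.164 against 0.168 for dead level. Nothing touches it and the bystanders are untouched. I'll let it settle, then hand in.

Request:
arm_command:
  delta_pos:
    - [0,0,0]
    - [0,0,0]
    - [0,0,0]
    - [0,0,0]
    - [0,0,0]
    - [0,0,0]
    - [0,0,0]
    - [0,0,0]
    - [0,0,0]
    - [0,0,0]
    - [0,0,0]
    - [0,0,0]
  turn: [-0.003,-0.003,0,0,0,0,0,0,0,0,0,0]
  fingers: [1,1,1,1,1,1,1,1,1,1,1,1]

```text
t: 31.0
position: [541.9, 288.0, 262.2]
tcp_rot: [0.013, 1.0, -0.0, 0.0]
ft_force: [-0.3, 0.7, -8.2]
grip_width: 24.2
gripper_force: 29.9
```

Request:
arm_command:
  delta_pos:
    - [0,0,0]
    - [0,0,0]
    - [0,0,0]
    - [0,0,0]
    - [0,0,0]
    - [0,0,0]
    - [0,0,0]
    - [0,0,0]
    - [0,0,0]
    - [0,0,0]
    - [0,0,0]
    - [0,0,0]
  turn: [0,0,0,0,0,0,0,0,0,0,0,0]
  fingers: [1,1,1,1,1,1,1,1,1,1,1,1]

```text
t: 32.2
position: [541.9, 288.0, 262.1]
tcp_rot: [0.013, 1.0, -0.0, -0.0]
ft_force: [-0.1, 0.7, -7.2]
grip_width: 23.9
gripper_force: 29.9
```

```bash
python3 -c "
from h import *
ft(6);print(job_done())"
```

```text
t 32.45 F [ 0.01 -0.09 -8.12] sd [0.35 0.63 0.58] M [ 0.059 -0.117 -0.015] pos [541.95 288.01 262.15] w 24.1 g 29.9 j7 0.65 j1 0.0
the job is handed in; nothing more can be done
None
```

I handed the job in at 32 s with the carrier held by its knob (about 40 mm from mid rail, towards the heavier bottle), level to within about 0.01 rad, its underside about 8 cm above the cradle's base plate and lined up with the cradle; no verdict was returned.

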